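Slide the tube carriage to the stop of the strip reader

TASK

Bring the tube carriage on the reader's rail up against the stop clamp: press down the ribbed thumb plate in the carriage's middle to free its brake and, keeping it pressed, push the carriage along the rail until it touches the clamp, then let go so that the brake holds it there. Use the fingertips only: do not force the carriage along with the brake on, do not shift the clamp, and leave the bottle, the jar and the tube rack where they stand, without lifting anything.

Things in the scene. Friction and masses are not known exactly. Their poses are not given: they have to be found in the camera images.
- reader: The fixed strip reader: a white housing with a straight rail on a 90 x 450 mm aluminium base plate in front of it. Origin on the work surface under the middle of the rail; its y axis runs along the rail from the carriage to the stop clamp, x towards the housing, z up. The housing lies 50 to 200 mm from the rail's axis on the +x side, full height 80 mm (45 mm over its first 50 mm), 360 mm long. It turns only about the vertical.
- carriage (a joint): Position of the carriage along the rail (m): 0 when its centre is over the reader's origin, growing towards the stop clamp. The carriage is a black block 60 mm wide and 160 mm long, its top 60 mm high, with four white tube caps (15 mm diameter, tops at 80 mm) on each end; 80 mm of clear length between the two groups. Brake on: slips only above about 20 N; brake off: moves with 1 to 2 N.
- thumb_plate (a joint): Depth by which the thumb plate is pressed straight down (m): 0 up (brake on), 0.007 at the bottom of its travel. It springs back up by itself. It yields at once and stiffens: about 5 N at 1 mm, 10 N at 3 mm, 13 N at the bottom. The brake is fully free from 3 mm (press it about 5 mm before pushing and keep it there) and grips again as the plate rises.
- plate_top (a point): Centre of the upper face of the thumb plate, a level metal plate with thin dark ribs, 40 mm across the rail and 50 mm along it, in the middle of the carriage; 72 mm above the work surface when up. It is flat with no edge to push on: a fingertip pressing on it carries the carriage along by friction.
- bumper (a point): Foremost point of the carriage's small rubber bumper, 83 mm from the carriage's centre towards the stop clamp, on the rail's axis, 52 mm high. It touches the stop face when the carriage is home.
- stop_face (a point): Point on the face of the stop clamp that the bumper meets, on the rail's axis, 52 mm high; axes as the reader's. The clamp is a dark steel block across the rail, 64 mm wide, 24 mm thick, top 62 mm high, with a black thumbscrew to 78 mm and a small pale mark on its top; it is clamped anywhere on the far half of the rail and slips only above about 40 N.
- reagent: Amber reagent bottle standing near the rail on the robot's side, 48 mm diameter, 95 mm tall; origin at the centre of its underside. Not to be disturbed.
- specimen_jar: Clear specimen jar standing near the rail on the robot's side, 56 mm diameter, 65 mm tall; origin at the centre of its underside. Not to be disturbed.
- tube_rack: Black rack of tubes, 80 x 120 mm, 46 mm tall, standing near the rail's end away from the clamp, on the robot's side; origin at the centre of its underside. Not to be disturbed.

How it is judged:
By the outcome, as a careful person would: the job done as asked, in the order asked, and still so for the second after the job is handed in, with the robot touching nothing.
It also fails if it takes over 35 s, if anything falls off the work surface, if the arm or the gripper's body presses on something with over 40 N, if the wrist force passes 120 N, or if a joint passes its speed limit or range.

ROBOT

A 7-joint arm with a two-finger parallel gripper is mounted at the origin on the work surface. World frame = base frame: x ahead of the robot, y to its left, z up, the work surface at z = 0. Lengths are in mm, angles in degrees, forces in N, time in s.
With the tool pointing down it reaches from about 425 to 875 mm from the base axis. Payload 9.9 kg.
Tool frame: the origin (TCP) lies at the very end of the fingers, on their centre line; the grasp point (between the pads) lies 19 mm behind it; z points along the fingers, x is the direction in which the jaws open and shut, and the axes are right-handed (so a half turn about z gives the same grasp; the last joint's range is limited). The gripper opens to 85 mm and grips with 20 to 120 N. Pads are 22 mm wide; open, the fingers measure 114 mm over their backs; the gripper's body (76 mm by 85 mm) begins 54 mm behind the grasp point. The pads swing forward as they close: fully open they stand 13 mm farther back than shut.
Start: joints at [65.099, 32.985, 1.427, 82.34, -0.859, 64.687, -3.237], TCP at [231.968, -633.893, 231.289] pointing down, gripper open.
Joint ranges: [-157.87, 157.87], [-19.46, 123.44], [-87.15, 90], [11.01, 140.99], [-62.26, 242.26], [9.8, 113.94], [-161.44, 161.44]. Speed limits (degrees/s): [127.2, 127.2, 172.46, 172.46, 180, 180, 180].

INTERFACE

Orientations are given as [roll, pitch, yaw] about the fixed x, y, z axes, in that order (R = Rz(yaw) Ry(pitch) Rx(roll)).
In Python, from workcell import ctrl gives the robot as it stands.
- The arm moves only by the tool send_rows, never from a script. Its argument "series" is a list of rows, each a list of 6 numbers: the shift along the tool's x, y, z in cm, then the turn, a rotation vector about the tool's x, y, z in degrees. A call has 1 to 20 rows; each row is the pose to reach, as a shift and turn from the pose measured when the call began, along the tool's axes at that moment; what a row does not reach only later rows make up. A row lasts 1/10 s, in which the tool goes at most 50 mm and 8.59 degrees, less where a joint would pass 70% of its speed; a pose out of reach is approached as far as the arm can. A call with a gripper value outside its range is refused whole. "grip" is the opening, from -1 (shut) to 1 (fully open), set as the call begins (left out, the last holds). The fingers move at their own pace and stop on an object; the grip force is fixed at half the most. Time passes only in rows, so rows that repeat a pose let the fingers close. It gives the time, the measured TCP pose, the force and the opening at its end, in the units of the state.
- ctrl.state(): the state, without advancing time (a new reading comes with each control period).
- ctrl.grab_frame(name): name is "scene" or "top" or "wrist"; returns a dict with "frame" (420x560x3 uint8, red, green, blue), "vertical_fov" (degrees; the focal length in pixels is half the picture's height over the tangent of half this angle, whatever the lens; pixels are square), "cx", "cy" (the principal point, pixels), "pose" (4x4, takes a point from camera to world coordinates); the wrist camera has in their place "mount" (4x4, takes a point from camera to tool coordinates, whose origin is the TCP and whose axes are the tool frame's). Camera axes: x right, y down, z forward; pixel columns grow to the right and rows downward; lengths in mm; the calibration is good to about 2 mm. A picture is of the moment at which its call begins: read the wrist's pose just before it. There is no depth.
- ctrl.sign_off(): hands the job in, once; it reports no verdict.
The state is a dict: "time_s": time; "joint_positions": joint angles; "dq": joint speeds; "tau": joint torques, N m; "tool_pos": TCP position; "eef_rot": TCP orientation; "wrist_force": force on the tool from outside, world axes, zero at the start; "torque": the same for the moment, N m; "opening": finger opening in mm.
Only numpy, scipy, OpenCV 4.12 (cv2) and the standard library are available. Lean on these libraries where they do the work, as an engineer would, in place of code of your own. Each camera call takes 0.05 s, during which the arm holds its last target. There are 200 camera calls.

## Working session

There is one attempt and no reset: what is moved stays moved. The work goes in short steps, Python scripts to look and compute and a tool call to move; the robot and the scene stay as the last step left them, time stands still between calls to the robot, and variables do not carry over. Pictures are saved under pics/ and viewed, about 8 in all and at most 12, crops included, and the job is handed in when it is done.

Besides the shell and the picture viewer there is one more tool, called after "Emit:" as name([rows], argument=value, ...), one row to a line, values as JSON. send_rows: Moves the arm, as the interface text tells. Its arguments: {"type":"object","properties":{"series":{"type":"array","items":{"type":"array","items":{"type":"number"}}},"grip":{"type":"number"}},"required":["series"]}

```bash
mkdir -p pics; cat > h.py <<'E'
import numpy as np,cv2
from workcell import ctrl
from scipy.spatial.transform import Rotation as R
def Tt(s):
    T=np.eye(4);T[:3,:3]=R.from_euler('xyz',s['eef_rot'],degrees=True).as_matrix();T[:3,3]=s['tool_pos'];return T
def grab(n,fn):
    s=ctrl.state();f=ctrl.grab_frame(n)
    P=np.array(f['pose']) if 'pose' in f else Tt(s)@np.array(f['mount'])
    cv2.imwrite(fn+'.png',f['frame'][:,:,::-1]); np.savez(fn+'.npz',P=P,fov=f['vertical_fov'],c=[f['cx'],f['cy']],h=f['frame'].shape[0])
def cast(fn,uv,z):
    d=np.load(fn+'.npz');F=d['h']/2/np.tan(np.radians(d['fov']/2));P=d['P']
    r=P[:3,:3]@np.array([(uv[0]-d['c'][0])/F,(uv[1]-d['c'][1])/F,1]);o=P[:3,3]
    return o+r*(z-o[2])/r[2]
def proj(fn,X):
    d=np.load(fn+'.npz');F=d['h']/2/np.tan(np.radians(d['fov']/2));p=np.linalg.inv(d['P'])@np.append(X,1)
    return p[:2]/p[2]*F+d['c']
E
python3 - <<'E'
from h import *
for n in('top','scene'): grab(n,'pics/'+n+'0')
print(ctrl.state())
a=cv2.imread('pics/top0.png');cv2.imwrite('pics/top0b.png',cv2.resize(a,(800,600),interpolation=cv2.INTER_CUBIC))
E
```

```text
{'time_s': 0.1, 'joint_positions': array([65.09870573, 33.02629905,  1.42121572, 82.3806318 , -0.85955728,
       64.68690436, -3.23760951]), 'dq': array([-0.01196101, -0.17222587,  0.0563473 , -0.21427445,  0.06405665,
       -0.09059967,  0.00964987]), 'tau': array([ 6.08856208e-03, -7.67312980e+01,  2.25797653e+00, -2.86608660e+01,
        1.58501248e-02,  8.52294877e-03,  3.56381702e-05]), 'tool_pos': array([ 231.86296885, -633.50197713,  230.55213779]), 'eef_rot': array([ 1.79997238e+02,  8.32715351e-02, -6.98966326e+01]), 'wrist_force': array([ 0.05230847, -0.16867046,  0.00662088]), 'torque': array([-0.00363116, -0.00273354,  0.01266418]), 'opening': 85.06186739038945}
```

View pics/top0b.png

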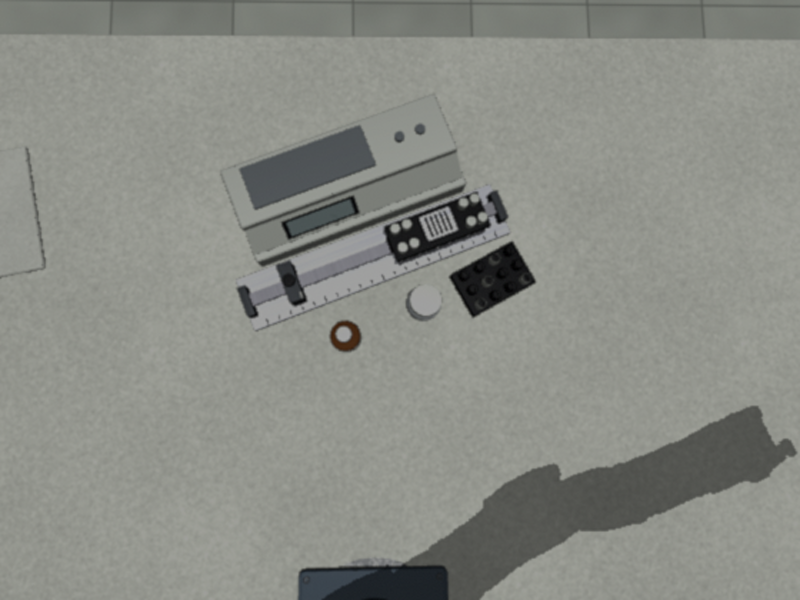

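View pics/scene0.png

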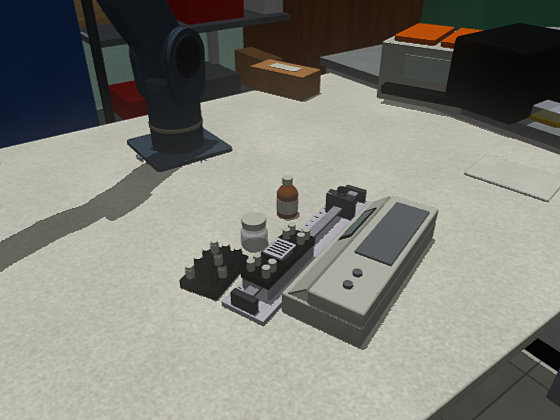

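Top view (800-px scale): plate at (438,223), clamp at (290,283), bottle at (345,335), jar at (425,300), rack at (493,278). The scene view agrees. The carriage must go to the left in the image, towards the clamp.

```bash
python3 - <<'E'
from h import *
q=.7
f='pics/top0'
def p(n,u,v,z): print(n,cast(f,(u*q,v*q),z).round(1))
p('plate',438,223,72);p('clamp',290,280,62);p('bottle',344,334,95);p('jar',425,299,65);p('rack',493,278,46)
for u,v in((237,277),(257,330),(510,235),(490,186)):p('base',u,v,8)
p('hous',252,262,45);p('hous',466,187,45)
d=np.load(f+'.npz');print(d['P'].round(3),d['fov'])
E
```

```text
plate [ 645.1 -106.8   72. ]
clamp [559.1 122.1  62. ]
bottle [473.   37.6  95. ]
jar [527.4 -85.   65. ]
rack [ 562.3 -195.1   46. ]
base [573.4 216.    8. ]
base [486.7 182.5   8. ]
base [ 640.7 -233.6    8. ]
base [ 725.  -202.7    8. ]
hous [590.9 184.1  45. ]
hous [ 711.3 -156.2   45. ]
[[-1.30000e-02 -9.93000e-01  1.14000e-01  4.16535e+02]
 [-9.99000e-01  9.00000e-03 -3.50000e-02 -1.22880e+01]
 [ 3.30000e-02 -1.15000e-01 -9.93000e-01  9.50189e+02]
 [ 0.00000e+00  0.00000e+00  0.00000e+00  1.00000e+00]] 54.58001823699844
```

Emit:
send_rows([
  [-1, -1.7, 0, 0, 0, 0],
  [-3, -5, 0, 0, 0, 0],
  [-5.5, -9, 0, 0, 0, 0],
  [-8, -13, 0, 0, 0, 0],
  [-10.5, -17, 0, 0, 0, 0],
  [-13, -21, 0, 0, 0, 0],
  [-15.5, -25, 0, 0, 0, 0],
  [-18, -29, 0, 0, 0, 0],
  [-20.5, -33, 0, 0, 0, 0],
  [-23, -37, 0, 0, 0, 0],
  [-25.5, -41, 0, 0, 0, 0],
  [-28, -45, 0, 0, 0, 0],
  [-30.5, -49, 0, 0, 0, 0],
  [-33, -53, 0, 0, 0, 0],
  [-34.5, -55.5, 0, 0, 0, 0],
  [-35.3, -56.9, 0, 0, 0, 0],
  [-35.3, -56.9, 0, 0, 0, 0],
  [-35.3, -56.9, 0, 0, 0, 0],
  [-35.3, -56.9, 0, 0, 0, 0],
], grip=-1)

```text
time_s: 2.0
tool_pos: [643.8, -108.8, 231.1]
eef_rot: [179.9, 0.0, -70.1]
wrist_force: [-0.7, 0.1, -0.2]
opening: -0.2
```

```bash
python3 - <<'E'
from h import *
grab('wrist','pics/w1');grab('scene','pics/s1')
s=ctrl.state();print(s['time_s'],s['tool_pos'],s['eef_rot'],s['opening'],s['wrist_force'])
a=cv2.imread('pics/w1.png');cv2.imwrite('pics/w1b.png',cv2.resize(a,(800,600),interpolation=cv2.INTER_CUBIC))
E
```

```text
2.1 [ 644.03719168 -108.40370303  231.27553079] [ 1.79974458e+02  4.77681292e-02 -7.00474267e+01] -0.10907248899302573 [-0.19781065  1.15755863 -0.20235498]
```

View pics/w1b.png

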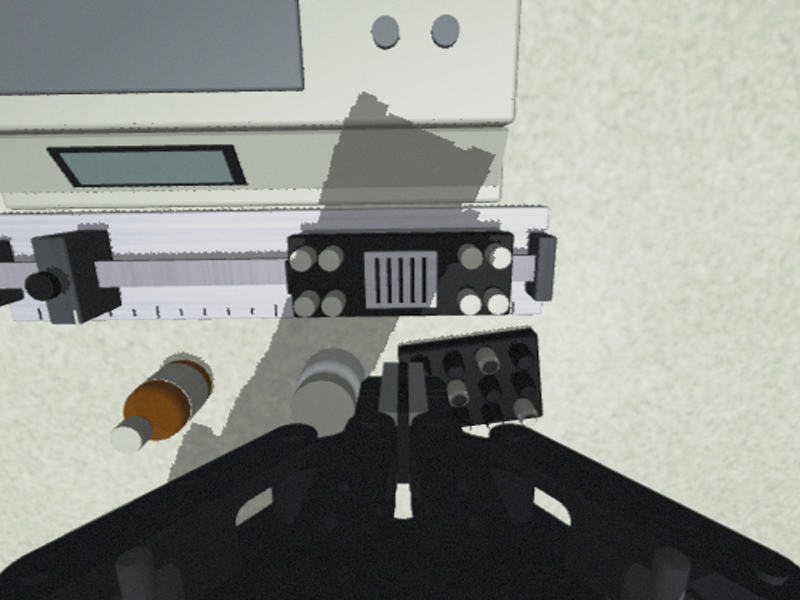

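Wrist view (800-px scale): plate centred at (401,279), spanning (365..437, 251..308). The upper edge of the clamp's stop face runs from (77,230) to (80,322), and the carriage end is at u=288. Nothing stands between carriage and clamp.

```bash
python3 - <<'E'
from h import *
q=.7;f='pics/w1'
def p(n,u,v,z):
    X=cast(f,(u*q,v*q),z);print(n,X.round(1));return X
c=p('plate',401,279.5,72)
a=p('c',366,279,72);b=p('c',437,279,72);print(np.linalg.norm(b-a))
s1=p('face',76,230,62);s2=p('face',80,322,62)
e1=p('end',289,236,60);e2=p('end',289,316,60)
b1=p('base',17,320,8);b2=p('base',540,318,8)
r=(b1-b2)[:2];r/=np.linalg.norm(r);print('dir',r,np.degrees(np.arctan2(-r[0],r[1])))
e=(s1+s2)[:2]/2; print('face-plate',(e-c[:2])@r,'travel',(e-c[:2])@r-83,'end-plate',((e1+e2)[:2]/2-c[:2])@r)
s=ctrl.state();T=Tt(s);print('tcp->plate tool mm',(T[:3,:3].T@(c-s['tool_pos'])).round(1), 'rail in tool',T[:3,:3].T@np.append(r,0))
E
```

```text
plate [ 645.5 -106.8   72. ]
c [637.6 -83.9  72. ]
c [ 654.3 -130.1   72. ]
49.130211064355315
face [599.6 116.2  62. ]
face [533.1 103.2  62. ]
end [645.5 -23.4  60. ]
end [589.  -39.5  60. ]
base [486.1 186.9   8. ]
base [ 641.  -235.4    8. ]
dir [-0.34448906  0.93879033] 20.15060898941447
face-plate 230.5314102200659 travel 147.5314102200659 end-plate 80.49793231695844
tcp->plate tool mm [ -0.8  -2.  159.3] rail in tool [-9.99993679e-01  3.45599595e-03  8.35246797e-04]
```

Emit:
send_rows([
  [0, 0, 1, 0, 0, 0],
  [0, -0.1, 3, 0, 0, 0],
  [-0.1, -0.2, 6, 0, 0, 0],
  [-0.1, -0.2, 9, 0, 0, 0],
  [-0.1, -0.2, 12, 0, 0, 0],
  [-0.1, -0.2, 14, 0, 0, 0],
  [-0.1, -0.2, 15, 0, 0, 0],
  [-0.1, -0.2, 15.3, 0, 0, 0],
  [-0.1, -0.2, 15.3, 0, 0, 0],
  [-0.1, -0.2, 15.3, 0, 0, 0],
  [-0.1, -0.2, 15.3, 0, 0, 0],
])

```text
time_s: 3.2
tool_pos: [646.1, -106.9, 79.4]
eef_rot: [-179.9, -0.0, -70.1]
wrist_force: [1.1, -0.1, -0.5]
opening: 0.1
```

Emit:
send_rows([
  [0, 0, 0.2, 0, 0, 0],
  [0, 0, 0.4, 0, 0, 0],
  [0, 0, 0.6, 0, 0, 0],
  [0, 0, 0.8, 0, 0, 0],
  [0, 0, 1.0, 0, 0, 0],
  [0, 0, 1.15, 0, 0, 0],
  [0, 0, 1.25, 0, 0, 0],
  [0, 0, 1.25, 0, 0, 0],
  [0, 0, 1.25, 0, 0, 0],
  [0, 0, 1.25, 0, 0, 0],
])

```text
time_s: 4.2
tool_pos: [646.4, -107.2, 68.0]
eef_rot: [-179.9, -0.0, -70.1]
wrist_force: [-3.4, 0.3, 10.0]
opening: 0.1
```

Emit:
send_rows([
  [0, 0, 0.15, 0, 0, 0],
  [0, 0, 0.25, 0, 0, 0],
  [0, 0, 0.25, 0, 0, 0],
  [0, 0, 0.25, 0, 0, 0],
])

```text
time_s: 4.6
tool_pos: [646.5, -107.6, 66.6]
eef_rot: [-179.9, -0.1, -70.1]
wrist_force: [-3.2, -0.1, 11.8]
opening: 0.1
```

Emit:
send_rows([
  [-0.1, 0, 0.15, 0, 0, 0],
  [-0.3, 0, 0.15, 0, 0, 0],
  [-0.6, 0, 0.15, 0, 0, 0],
  [-1.0, 0, 0.15, 0, 0, 0],
  [-1.5, 0, 0.15, 0, 0, 0],
  [-2.0, 0, 0.15, 0, 0, 0],
  [-2.5, 0, 0.15, 0, 0, 0],
  [-3.0, 0, 0.15, 0, 0, 0],
  [-3.5, 0, 0.15, 0, 0, 0],
  [-4.0, 0, 0.15, 0, 0, 0],
  [-4.4, 0, 0.15, 0, 0, 0],
  [-4.7, 0, 0.15, 0, 0, 0],
  [-4.9, 0, 0.15, 0, 0, 0],
  [-5.0, 0, 0.15, 0, 0, 0],
  [-5.0, 0, 0.15, 0, 0, 0],
])

```text
time_s: 6.1
tool_pos: [629.1, -61.5, 66.0]
eef_rot: [-179.9, -0.1, -70.1]
wrist_force: [-4.8, -1.9, 12.3]
opening: 0.1
```

```bash
python3 - <<'E'
from h import *
grab('top','pics/t2')
s=ctrl.state();print(s['time_s'],s['tool_pos'],s['wrist_force'])
a=cv2.imread('pics/t2.png')[110:250,140:380];cv2.imwrite('pics/t2b.png',cv2.resize(a,None,fx=3.3,fy=3.3,interpolation=cv2.INTER_CUBIC))
E
```

```text
6.15 [629.16702642 -61.52255546  66.03711432] [-4.01627425 -1.73129598 13.06765903]
```

View pics/t2b.png

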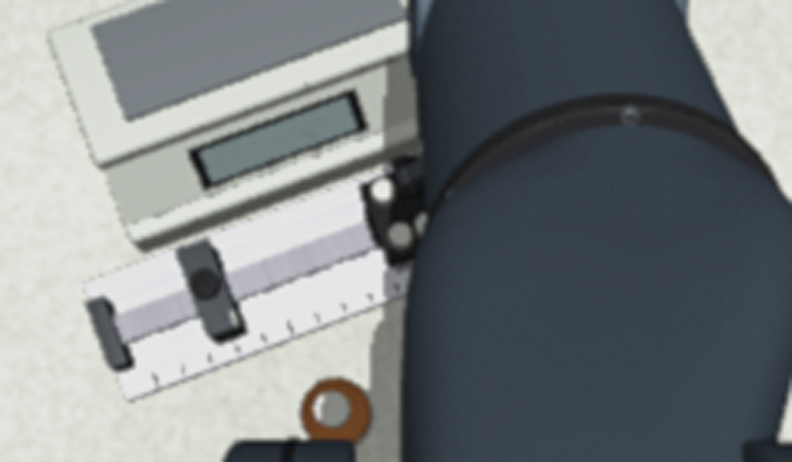

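```bash
python3 - <<'E'
from h import *
r=np.array([-.3445,.9388])
e=(cast('pics/t2',(140+365/3.3,110+186/3.3),60)+cast('pics/t2',(140+391/3.3,110+263/3.3),60))/2
print(e, (e[:2]-[645.5,-106.8])@r-80, (ctrl.state()['tool_pos'][:2]-[646.5,-107.6])@r)
E
```

```text
[598.99323951   8.92498562  60.        ] 44.66419549498747 49.22871433374904
```

Emit:
send_rows([
  [-0.2, 0, 0.12, 0, 0, 0],
  [-0.4, 0, 0.12, 0, 0, 0],
  [-0.7, 0, 0.12, 0, 0, 0],
  [-1.1, 0, 0.12, 0, 0, 0],
  [-1.6, 0, 0.12, 0, 0, 0],
  [-2.1, 0, 0.12, 0, 0, 0],
  [-2.6, 0, 0.12, 0, 0, 0],
  [-3.1, 0, 0.12, 0, 0, 0],
  [-3.6, 0, 0.12, 0, 0, 0],
  [-4.1, 0, 0.12, 0, 0, 0],
  [-4.6, 0, 0.12, 0, 0, 0],
  [-5.1, 0, 0.12, 0, 0, 0],
  [-5.6, 0, 0.12, 0, 0, 0],
  [-6.1, 0, 0.12, 0, 0, 0],
  [-6.6, 0, 0.12, 0, 0, 0],
  [-7.1, 0, 0.12, 0, 0, 0],
  [-7.6, 0, 0.12, 0, 0, 0],
  [-8.0, 0, 0.12, 0, 0, 0],
  [-8.2, 0, 0.12, 0, 0, 0],
  [-8.3, 0, 0.12, 0, 0, 0],
])

```text
time_s: 8.15
tool_pos: [600.0, 15.6, 65.3]
eef_rot: [-180.0, -0.2, -70.2]
wrist_force: [-5.9, -3.9, 13.1]
opening: 0.2
```

```bash
python3 - <<'E'
from h import *
grab('wrist','pics/w3')
s=ctrl.state();print(s['time_s'],s['tool_pos'],s['wrist_force'],(s['tool_pos'][:2]-[646.5,-107.6])@np.array([-.3445,.9388]))
a=cv2.imread('pics/w3.png');cv2.imwrite('pics/w3b.png',cv2.resize(a,(800,600),interpolation=cv2.INTER_CUBIC))
E
```

```text
8.2 [599.93055269  15.7027982   65.29725761] [-6.09901956 -2.59537014 13.77519149] 131.79984154543436
```

View pics/w3b.png

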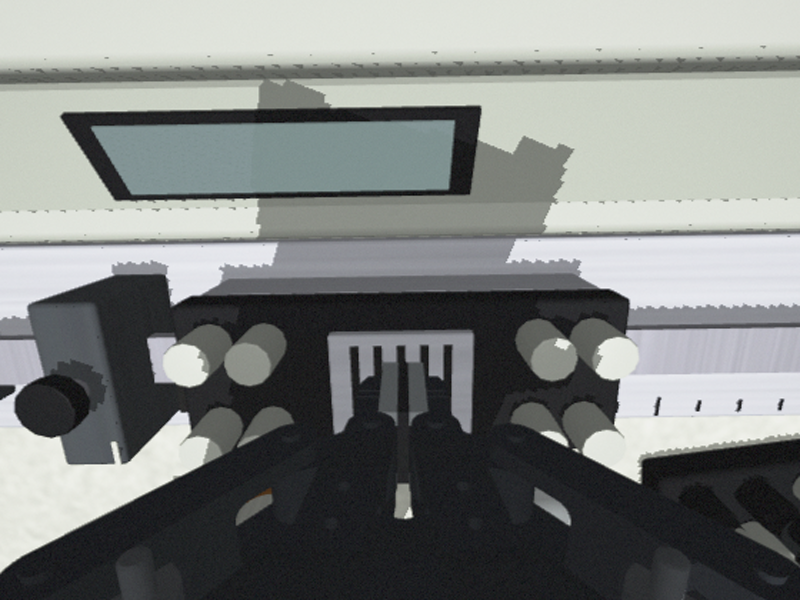

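The fingers sit centred on the plate (plate 330–473 px, fingers at 403), so there is no slip. About 15 mm is left to the clamp.

Emit:
send_rows([
  [-0.1, 0.05, 0, 0, 0, 0],
  [-0.3, 0.05, 0, 0, 0, 0],
  [-0.5, 0.05, 0, 0, 0, 0],
  [-0.7, 0.05, 0, 0, 0, 0],
  [-0.9, 0.05, 0, 0, 0, 0],
  [-1.05, 0.05, 0, 0, 0, 0],
  [-1.15, 0.05, 0, 0, 0, 0],
  [-1.2, 0.05, 0, 0, 0, 0],
  [-1.2, 0.05, 0, 0, 0, 0],
])

```text
time_s: 9.1
tool_pos: [595.8, 26.3, 66.3]
eef_rot: [-179.9, -0.2, -70.2]
wrist_force: [-3.4, -1.2, 12.9]
opening: 0.0
```

Emit:
send_rows([
  [-0.05, 0, 0.05, 0, 0, 0],
  [-0.1, 0, 0.05, 0, 0, 0],
  [-0.15, 0, 0.05, 0, 0, 0],
  [-0.2, 0, 0.05, 0, 0, 0],
  [-0.25, 0, 0.05, 0, 0, 0],
  [-0.3, 0, 0.05, 0, 0, 0],
  [-0.3, 0, 0.05, 0, 0, 0],
])

```text
time_s: 9.8
tool_pos: [594.9, 28.5, 66.7]
eef_rot: [-179.9, -0.3, -70.2]
wrist_force: [-3.0, -2.1, 12.9]
opening: -0.0
```

```bash
python3 - <<'E'
from h import *
grab('wrist','pics/w4')
s=ctrl.state();r=np.array([-.3445,.9388]);print(s['time_s'],s['tool_pos'],s['wrist_force'],(s['tool_pos'][:2]-[646.5,-107.6])@r,s['wrist_force'][:2]@r)
a=cv2.imread('pics/w4.png')[170:350,0:240];cv2.imwrite('pics/w4b.png',cv2.resize(a,None,fx=3.3,fy=3.3,interpolation=cv2.INTER_CUBIC))
E
```

```text
9.85 [594.96840604  28.46993342  66.75937362] [-2.65216524 -2.19793352 12.43117031] 145.4950876093406 -1.1497490654396283
```

View pics/w4b.png

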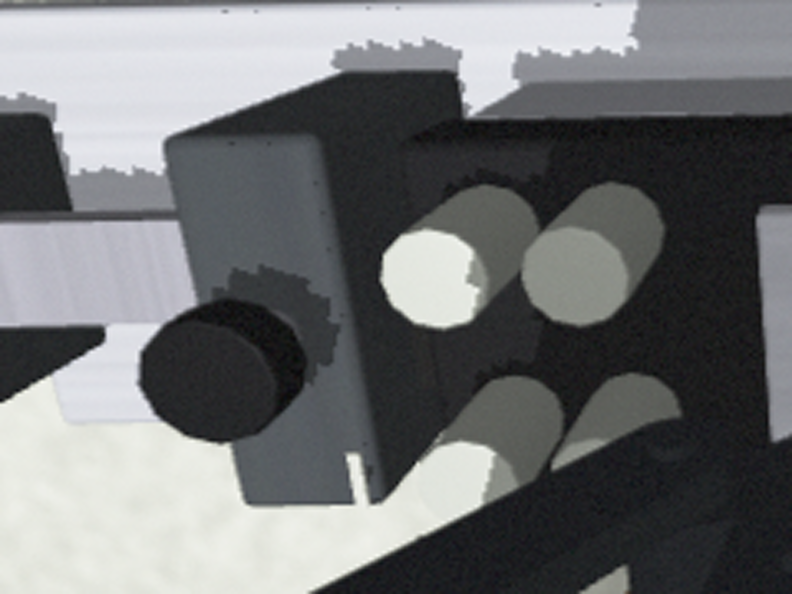

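The clamp's face and the carriage end are nearly together, and the drag is still only about 1 N. I'll keep creeping until the force rises.

Emit:
send_rows([
  [-0.1, 0, 0.12, 0, 0, 0],
  [-0.15, 0, 0.12, 0, 0, 0],
  [-0.2, 0, 0.12, 0, 0, 0],
  [-0.25, 0, 0.12, 0, 0, 0],
  [-0.3, 0, 0.12, 0, 0, 0],
  [-0.3, 0, 0.12, 0, 0, 0],
])

```text
time_s: 10.45
tool_pos: [594.1, 30.6, 66.5]
eef_rot: [-179.9, -0.3, -70.2]
wrist_force: [-2.7, -1.6, 12.7]
opening: 0.1
```

Emit:
send_rows([
  [-0.1, 0, 0.1, 0, 0, 0],
  [-0.15, 0, 0.1, 0, 0, 0],
  [-0.2, 0, 0.1, 0, 0, 0],
  [-0.25, 0, 0.1, 0, 0, 0],
  [-0.25, 0, 0.1, 0, 0, 0],
])

```text
time_s: 10.95
tool_pos: [593.5, 32.4, 66.5]
eef_rot: [-179.8, -0.4, -70.3]
wrist_force: [-3.3, -1.6, 12.0]
opening: 0.2
```

Emit:
send_rows([
  [-0.1, 0, 0.1, 0, 0, 0],
  [-0.15, 0, 0.1, 0, 0, 0],
  [-0.2, 0, 0.1, 0, 0, 0],
  [-0.25, 0, 0.1, 0, 0, 0],
  [-0.25, 0, 0.1, 0, 0, 0],
])

```text
time_s: 11.45
tool_pos: [592.9, 34.1, 66.4]
eef_rot: [-179.8, -0.4, -70.3]
wrist_force: [-2.5, -2.5, 12.5]
opening: 0.1
```

```bash
python3 - <<'E'
from h import *
grab('wrist','pics/w5')
s=ctrl.state();r=np.array([-.3445,.9388]);print(s['time_s'],s['tool_pos'],s['wrist_force'],(s['tool_pos'][:2]-[646.5,-107.6])@r,s['wrist_force'][:2]@r)
a=cv2.imread('pics/w5.png')[170:350,0:350];
b=cv2.imread('pics/w4.png')[170:350,0:350];a=cv2.convertScaleAbs(np.vstack([b,a]),alpha=2,beta=20)
cv2.imwrite('pics/w5b.png',cv2.resize(a,None,fx=1.66,fy=1.66,interpolation=cv2.INTER_CUBIC))
E
```

```text
11.5 [592.88834795  34.10426704  66.40132042] [-4.37674891 -2.17817148 12.14577189] 151.50118002662256 -0.5370773907755471
```

View pics/w5b.png

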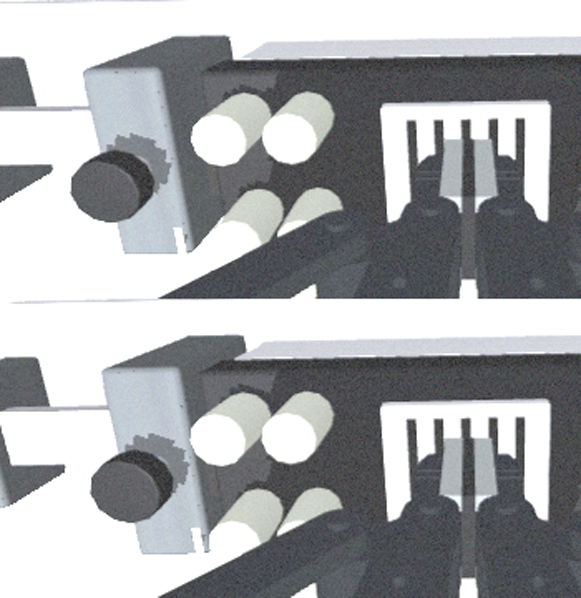

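Between the two shots (carriage and fingers unchanged), the clamp came nearer and the fingers kept their place on the plate, so nothing slips. I'll measure the gap from this frame.

```bash
python3 - <<'E'
from h import *
r=np.array([-.3445,.9388])
for f,o,F,E in(('pics/w4',0,[(141,70),(190,252)],(207,66)),('pics/w5',299,[(160,368),(207,552)],(207,367))):
    g=lambda p,z:cast(f,(p[0]/1.66,170+(p[1]-o)/1.66),z)
    a=np.mean([g(p,62) for p in F],0);e=g(E,60)
    print([g(p,62).round(1) for p in F],e,(a-e)[:2]@r, 'face-tcp-83',(a[:2]-np.load(f+'.npz')['P'][:2,3])@r)
    pl=[g((383,150+o),72),g((550,150+o),72)];print('plate',np.mean(pl,0),'face-plate-83',(a-np.mean(pl,0))[:2]@r-83)
E
```

```text
[array([588.9, 129. ,  62. ]), array([532.6, 103. ,  62. ])] [595.82335049 111.7653188   60.        ] 16.02725344427208 face-tcp-83 93.15715352555635
plate [601.30367097  31.50125785  72.        ] face-plate-83 10.267124269784446
[array([589.5, 129.1,  62. ]), array([532.7, 103.1,  62. ])] [593.51086965 117.00068039  60.        ] 10.351203155769841 face-tcp-83 86.99644385329466
plate [599.36935756  37.10253236  72.        ] face-plate-83 4.377833607899277
```

Emit:
send_rows([
  [-0.1, 0, 0.1, 0, 0, 0],
  [-0.15, 0, 0.1, 0, 0, 0],
  [-0.2, 0, 0.1, 0, 0, 0],
  [-0.25, 0, 0.1, 0, 0, 0],
  [-0.3, 0, 0.1, 0, 0, 0],
  [-0.35, 0, 0.1, 0, 0, 0],
  [-0.35, 0, 0.1, 0, 0, 0],
])

```text
time_s: 12.2
tool_pos: [592.5, 35.2, 66.5]
eef_rot: [-179.7, -0.6, -70.4]
wrist_force: [-1.8, -5.6, 11.9]
opening: 0.3
```

The force along the rail rose to about 4.6 N and the motion stalled, which suggests contact. I'll confirm with a small extra nudge.

Emit:
send_rows([
  [-0.2, 0, 0.1, 0, 0, 0],
  [-0.25, 0, 0.1, 0, 0, 0],
  [-0.3, 0, 0.1, 0, 0, 0],
  [-0.3, 0, 0.1, 0, 0, 0],
])

```text
time_s: 12.6
tool_pos: [592.4, 35.3, 66.6]
eef_rot: [-179.7, -0.8, -70.5]
wrist_force: [-0.8, -6.3, 11.8]
opening: -0.3
```

```bash
python3 - <<'E'
from h import *
grab('wrist','pics/w6')
s=ctrl.state();r=np.array([-.3445,.9388]);print(s['time_s'],s['tool_pos'],s['wrist_force'],(s['tool_pos'][:2]-[646.5,-107.6])@r,s['wrist_force'][:2]@r)
a=cv2.imread('pics/w6.png')[170:350,0:350]
b=cv2.imread('pics/w5.png')[170:350,0:350];a=cv2.convertScaleAbs(np.vstack([b,a]),alpha=2,beta=20)
cv2.imwrite('pics/w6b.png',cv2.resize(a,None,fx=1.66,fy=1.66,interpolation=cv2.INTER_CUBIC))
E
```

```text
12.65 [592.36828279  35.34878222  66.61144016] [-1.13141615 -6.98979864 12.8441991 ] 152.84869332094598 -6.172250100337883
```

View pics/w6b.png

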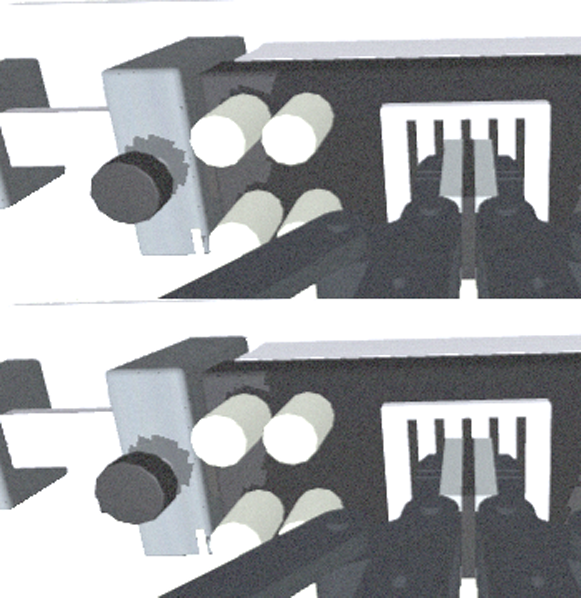

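The push was stalled by the clamp: force rose to 6.2 N with only 0.1 mm of motion, the fingers held their place on the plate, and the plate was about 5 mm down. Next I lift straight up, keeping a light forward bias.

Emit:
send_rows([
  [-0.15, 0, 0, 0, 0, 0],
  [-0.15, 0, -0.2, 0, 0, 0],
  [-0.15, 0, -0.5, 0, 0, 0],
  [-0.1, 0, -0.9, 0, 0, 0],
  [-0.05, 0, -1.5, 0, 0, 0],
  [0, 0, -3, 0, 0, 0],
  [0, 0, -5, 0, 0, 0],
  [0, 0, -8, 0, 0, 0],
  [0, 0, -11, 0, 0, 0],
  [0, 0, -14, 0, 0, 0],
  [0, 0, -16, 0, 0, 0],
  [0, 0, -16.5, 0, 0, 0],
  [0, 0, -16.5, 0, 0, 0],
  [0, 0, -16.5, 0, 0, 0],
])

```text
time_s: 14.05
tool_pos: [590.2, 37.1, 230.4]
eef_rot: [-179.8, -0.7, -70.5]
wrist_force: [0.5, -0.1, -0.4]
opening: 0.2
```

```bash
python3 - <<'E'
from h import *
grab('wrist','pics/w7');grab('scene','pics/s7')
s=ctrl.state();print(s['time_s'],s['tool_pos'],s['wrist_force'])
a=cv2.imread('pics/w7.png');a=cv2.convertScaleAbs(a,alpha=1.6,beta=15);cv2.imwrite('pics/w7b.png',cv2.resize(a,(800,600),interpolation=cv2.INTER_CUBIC))
a=cv2.imread('pics/s7.png')[150:330,160:420];cv2.imwrite('pics/s7b.png',cv2.resize(cv2.convertScaleAbs(a,alpha=1.5,beta=10),None,fx=3,fy=3,interpolation=cv2.INTER_CUBIC))
E
```

```text
14.15 [590.13773938  37.05561653 230.22749883] [ 0.22460458 -0.34180987  0.50798325]
```

View pics/w7b.png

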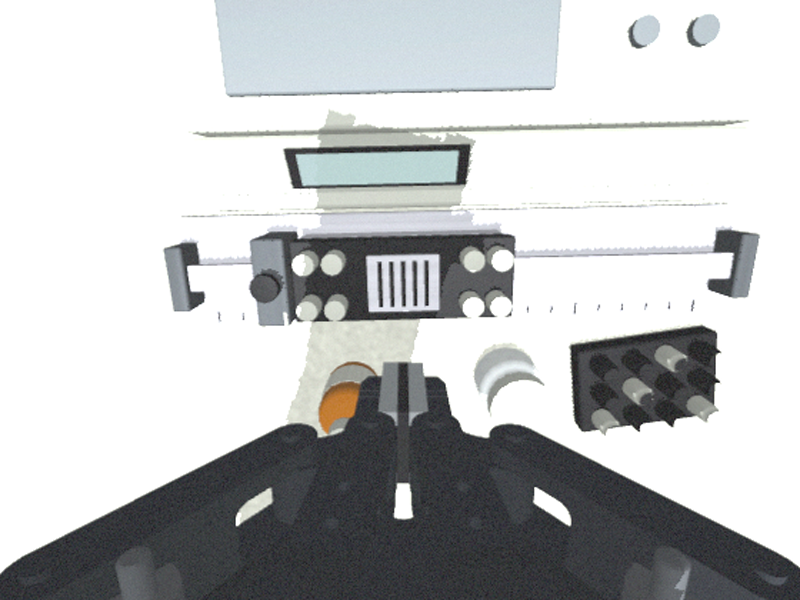

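View pics/s7b.png

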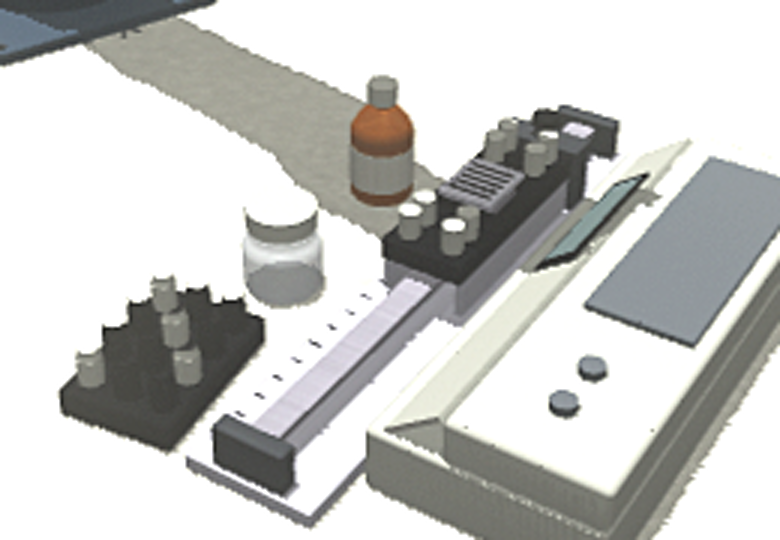

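The carriage sits against the clamp (face edge u≈290, carriage 296–515 in the 800-px view). The bottle, jar and rack are standing in place. One numeric check, including whether the clamp moved.

```bash
python3 - <<'E'
from h import *
r=np.array([-.3445,.9388]);f='pics/w7';q=.7
g=lambda u,v,z:cast(f,(u*q,v*q),z)
pl=g(403,283,72);fa=(g(288,240,62)+g(291,322,62))/2;b=g(515,277,60);e=g(296,277,60)
print(pl,fa,'face-plate',(fa-pl)[:2]@r,'rear-plate',(b-pl)[:2]@r,'front',(e-pl)[:2]@r)
for f2 in('pics/w1',):
    o1=(cast(f2,(76*q,230*q),62)+cast(f2,(80*q,322*q),62))/2;print('face before',o1)
a=cv2.imread('pics/t2.png');b=cv2.imread('pics/top0.png')
grab('top','pics/t7');t=cv2.imread('pics/t7.png')
# clamp region difference top0 vs t2 vs t7
c=proj('pics/top0',[556,126,62]).astype(int);w=(slice(c[1]-18,c[1]+18),slice(c[0]-16,c[0]+8))
for n,x in(('t2',a),('t7',t)):
    sh=cv2.phaseCorrelate(np.float32(cv2.cvtColor(b[w],6)),np.float32(cv2.cvtColor(x[w],6)));print(n,sh)
E
```

```text
[591.63932549  35.19879222  72.        ] [563.53087559 110.80770502  62.        ] face-plate 80.66500832876739 rear-plate -80.7993938851485 front 76.2629929104852
face before [566.34302956 109.68305031  62.        ]
t2 ((0.005670374438578207, -0.02511074418878323), 1.0011398796406057)
t7 ((-3.8806799113034796, 4.881565138742866), 0.3283884597045404)
```

The low-response t7 correlation isn't usable, because the carriage and arm are now in that window. The force never came near the clamp's slip limit, and face-to-plate measures 81 mm against 83 mm nominal, within calibration. Handing in.

```bash
python3 -c "
from workcell import ctrl
print(ctrl.sign_off())"
```

```text
the job is handed in; nothing more can be done
None
```

The carriage is up against the stop clamp and the job is handed in, at about 14 s on the robot's clock.

I closed the fingers, pressed the thumb plate down about 5–6 mm (12–13 N), and pushed the carriage about 153 mm along the rail. I stopped when it met the clamp, then lifted straight up so the brake could grip.

**What the last checks showed**
- **Contact:** the force along the rail rose from about 1 N to 6 N, and a further 3 mm nudge moved the arm only 0.1 mm. The fingers did not slip on the plate.
- **After lifting:** the pictures show the carriage against the clamp, and the bottle, jar and rack standing in place. The wrist force was about zero with the arm 150 mm above the plate.

**What disagreed or failed**
- **Travel:** my first picture estimate was 147.5 mm, but contact came at 153 mm.
- **Final gap:** the last picture puts the plate's centre 80.7 mm from the clamp face, against 83 mm nominal. I put this down to picture error.
- **Clamp not moved:** I could not confirm this from pictures. The overhead comparison failed because the carriage and arm covered the view, and the wrist estimates of the clamp face scatter by up to about 8 mm. I rely on the highest push reading of about 6 N, against its 40 N slip limit.

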